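# Uncap the adhesive cartridges and fit their mixing nozzles

### The arm

A 6-joint arm with a two-finger parallel gripper is mounted at the origin on the work surface. World frame = base frame: x ahead of the robot, y to its left, z up, the work surface at z = 0. Lengths are in m, angles in degrees, forces in N, time in s.
With the tool pointing down it reaches from about 0.25 to 0.725 m from the base axis. Payload 9.7 kg.
Tool frame: the origin (TCP) lies between the finger pads; the fingertips stand 11 mm ahead of it and the grasp point (between the pads) lies 8 mm behind it; y points along the fingers, x is the direction in which the jaws open and shut, and the axes are right-handed (so a half turn about y gives the same grasp; the last joint's range is limited). The gripper opens to 85 mm and grips with 20 to 120 N. Pads are 22 mm wide; open, the fingers measure 114 mm over their backs; the gripper's body (76 mm by 85 mm) begins 54 mm behind the grasp point. The pads swing forward as they close: fully open they stand 13 mm farther back than shut.
Start: joints at [-70.417, 4.979, 10.078, 95.1, 0, 90], TCP at [0.184, -0.518, 0.242] pointing down, gripper open.
Joint ranges: [-179.16, 179.16], [-48.56, 103.87], [-65.8, 70.77], [-126.05, 130.52], [-82.76, 87.17], [-180, 180]. Speed limits (degrees/s): [127.2, 127.2, 147.25, 180, 180, 180].

### API

Orientations are given as [roll, pitch, yaw] about the fixed x, y, z axes, in that order (R = Rz(yaw) Ry(pitch) Rx(roll)).
In Python, from workcell import bot, vision gives the robot as it stands. The module is installed in compiled form; this text tells all that it offers.
- The arm moves only by the shell command python3 -m crank 'ROWS' [OPENING] [FORCE]. ROWS is text: rows parted by semicolons, each of 6 numbers parted by spaces: the shift along the tool's x, y, z in m, then the turn, a rotation vector about the tool's x, y, z in rad. A call has 1 to 8 rows; each row is the pose to reach, as a shift and turn from the pose commanded when the call began, along the tool's axes at that moment; what a row does not reach only later rows make up. A row lasts 1/10 s, in which the tool goes at most 50 mm and 8.59 degrees, less where a joint would pass 70% of its speed; a pose out of reach is approached as far as the arm can. A call with a gripper value outside its range is refused whole. OPENING is the gripper's target within -1 to 1 (shut at 1, half-way at 0, fully open at -1), set as the call begins (- or left out, the last holds). The fingers move at their own pace and stop on an object; FORCE is the grip in N (left out, the last holds). Time passes only in rows, so rows that repeat a pose let the fingers close. It gives the time, the measured TCP pose, the force and the opening at its end, in the units of the state.
- bot.get_obs(): the state, without advancing time (a new reading comes with each control period).
- vision.camera(name): name is "side" or "top" or "wrist"; returns the picture (420x560x3 uint8, red, green, blue); there is no depth.
- vision.get_calibration(name): a dict with "fx", "fy", "cx", "cy" (pixels), "rvec" (rotation vector, rad) and "tvec" (3), from world to camera coordinates, as OpenCV has them. Camera axes: x right, y down, z forward; pixel columns grow to the right and rows downward; lengths in m; the calibration is good to about 2 mm. The wrist camera is an equidistant fisheye: a pixel r from the principal point sees the ray r / f radians off the axis. A picture is of the moment at which its call begins: read the wrist's pose just before it. get_calibration takes no time and is no camera call; for the wrist camera it gives the pose at the moment of the call.
- bot.job_done(): hands the job in, once; it reports no verdict.
The state is a dict: "time": time; "q": joint angles; "qd": joint speeds; "joint_efforts": joint torques, N m; "ee_pos": TCP position; "tcp_rot": TCP orientation; "wrist_force": force on the tool from outside, world axes, zero at the start; "torque": the same for the moment, N m; "opening": finger opening in m.
Only numpy, scipy, OpenCV 4.12 (cv2) and the standard library are available. Lean on these libraries where they do the work, as an engineer would, in place of code of your own. Each camera call takes 0.05 s, during which the arm holds its last target. There are 200 camera calls.

### The job

Get the three adhesive cartridges in the bench stand ready for the next glue-up. Two or all three still have their caps on, and these are stuck: break each loose with a short hard anticlockwise twist, spin it off and lay it in the steel tray; then take the nozzles out of the rack and fit one upright into the outlet of every cartridge, fully home so that its flange sits on the rim. Leave the tape, the sanding block and the clamp where they are.

Things in the scene. Friction and masses are not known exactly. Their poses are not given: they have to be found in the camera images.
- cap0: Black octagonal plastic cap, 56 mm across flats (61 over corners), 22 mm high, 45 g, hollow. Origin: centre of its underside; z out of its top; x normal to one of the flats (one every 45 degrees). Any cap may be absent. On a cartridge, its underside is 15 mm below the outlet's rim and its closed position has its x axis 0 to 0.12 rad anticlockwise of the outlet's x axis.
- cap1: Same as cap0. How caps open: anticlockwise from above, angles counted from the outlet's x axis. A sprung seal pushes the cap up with 40 N against two lugs, so up to 0.45 rad it is stiff (up to 2 N m: grip with 50 N or more); then, as soon as it is let go or raised, it springs up 2 mm and turns freely.
- cap2: Same as cap0. A cap loosened as told under cap1 turns freely to a stop at about 2.45 rad; its lugs hold it down until it is past 2.15 rad, then it lifts straight off. A hard pull before that does not free it.
- outlet0 (a point): Centre of the rim of a cartridge's outlet neck, 150 mm above the bench, which cannot move; axes of the stand: z up, y along the row of three, 100 mm apart. Bore 25 mm, 30 mm deep; outside 34 mm, two lugs to 45 mm, a black seal ring 48 mm wide 15 mm below the rim; grey cartridge 50 mm wide, its shoulder 30 mm below the rim. Outlet0 is the row's -y end.
- outlet1 (a point): Same as outlet0, the middle one of the row.
- outlet2 (a point): Same as outlet0, the +y end of the row.
- nozzle0: White mixing nozzle, 105 mm long, 30 g, upright in the rack. Origin: centre of its lower end; z to the tip. Foot 21 mm wide and 28 mm long (tapered at the end), flange 33 mm wide from 28 to 33 mm, round barrel 20 mm wide from 33 to 78 mm (grip here), thin tip. Fitted, its foot is in the bore and its flange on the rim (origin 28 mm below the rim).
- nozzle1: Same as nozzle0.
- nozzle2: Same as nozzle0.
- rack: Plywood block 190 x 70 x 42 mm, fixed to the bench; three holes of 25 mm, 34 mm deep, in a row along its x axis 60 mm apart hold the nozzles, flanges on its top. Origin: centre of its underside.
- tray_in (a point): Centre of the inner floor, 4 mm above the bench, of the loose open steel tray for caps: 250 x 150 mm outside (long side along its x), walls 4 mm thick, 26 mm high, 0.9 kg; it may get knocked aside.
- tape: Bystander: upright roll of paper tape, 90 mm in diameter, 48 mm high. Origin: centre of its underside.
- sander: Bystander: cork sanding block with wooden grip, 70 x 120 x 40 mm. Origin: centre of its underside.
- clamp: Bystander: steel bar clamp lying flat, 340 mm long, 30 mm high, jaws reaching 105 mm to its +y, blue handle. Origin: middle of the bar, underside.
Not all that is in view belongs to the job. What is shaped like the cap0 but pink, red or yellow is not meant.

How it is judged:
By the outcome, as a careful person would: the job done as asked, in the order asked, and still so for the second after the job is handed in, with the robot touching nothing.
Of cap0, cap1, cap2 only 2 to 3 are there at a start; the rules pass over those that are not, and their reading is None.
At some moment in a run one of tray may be knocked a few centimetres aside while the robot is not near it.
Once in a run the grip may slacken for a moment while it holds something.
It also fails if it takes over 210 s, if anything falls off the work surface, if the arm or the gripper's body presses on something with over 40 N, if the wrist force passes 120 N, or if a joint passes its speed limit or range.

## Working session

There is one attempt and no reset: what is moved stays moved. The work goes in short steps, Python scripts to look and compute and a shell command to move; the robot and the scene stay as the last step left them, time stands still between calls to the robot, and variables do not carry over. Pictures are saved under pics/ and viewed, about 12 in all and at most 16, crops included, and the job is handed in when it is done.

```bash
mkdir -p pics; python3 - <<'E'
from workcell import bot, vision
import cv2
o=bot.get_obs(); print(o)
for n in ("top","side"):
    im=vision.camera(n); cv2.imwrite(f"pics/{n}0.png",im[:,:,::-1]); print(vision.get_calibration(n))
print(vision.get_calibration("wrist"))
E
```

```text
{'time': 0.0, 'q': array([-7.04173206e+01,  5.01159813e+00,  1.00323672e+01,  9.51000723e+01,
       -1.87060656e-03,  9.00012363e+01]), 'qd': array([-0.0726336 ,  0.06657182, -0.0522149 , -0.05797916, -0.01980208,
       -0.02375568]), 'joint_efforts': array([-1.37810734e-03, -5.20382845e+01,  4.64803004e+01,  1.62379991e-02,
       -3.80181007e-05,  6.62565171e-06]), 'ee_pos': array([ 0.18425617, -0.51797356,  0.2415596 ]), 'tcp_rot': array([-9.00018723e+01,  7.93031602e-02, -7.04185570e+01]), 'wrist_force': array([0.3071677 , 0.49591625, 0.1539634 ]), 'torque': array([-0.05102052, -0.02742005,  0.00225675]), 'opening': 0.08558281725455975}
{'fx': 539.7919591164623, 'fy': 539.7919591164623, 'cx': 280.30100087896164, 'cy': 213.61769784688997, 'rvec': array([ 2.090149  , -2.14292816,  0.19035672]), 'tvec': array([0.03425755, 0.59985384, 1.38969436])}
{'fx': 437.26981352882507, 'fy': 437.26981352882507, 'cx': 280.76789240518985, 'cy': 211.2021864034196, 'rvec': array([ 2.43230963, -0.06982383,  0.02740112]), 'tvec': array([-0.57012093,  0.0941125 ,  1.05702328])}
{'fx': 325.19226210127806, 'fy': 325.19226210127806, 'cx': 279.74992149280223, 'cy': 214.80569131674864, 'rvec': array([-2.3353999 ,  1.64684019,  0.278342  ]), 'tvec': array([-0.54976979, -0.04300279,  0.38025631])}
```

View pics/top0.png

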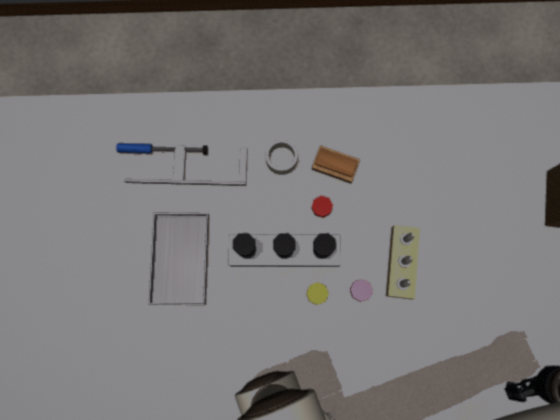

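View pics/side0.png

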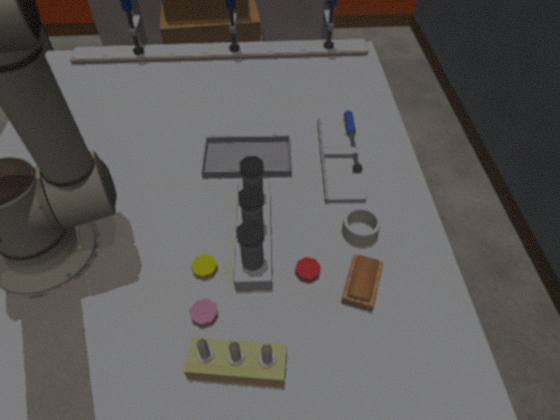

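```bash
cat > h.py <<'E'
import numpy as np, cv2
from workcell import bot, vision
from scipy.spatial.transform import Rotation as Ro
def cam(n):
    c=vision.get_calibration(n); R=Ro.from_rotvec(c['rvec']).as_matrix(); return c,R,-R.T@c['tvec']
def ray(n,u,v,c=None):
    c,R,o=c or cam(n); x=(u-c['cx'])/c['fx'];y=(v-c['cy'])/c['fy']
    if n=='wrist':
        r=np.hypot(x,y); d=np.array([x/r*np.sin(r),y/r*np.sin(r),np.cos(r)]) if r>0 else np.array([0,0,1.])
    else: d=np.array([x,y,1.])
    d=R.T@d; return o,d/np.linalg.norm(d)
def plane(n,u,v,z,c=None):
    o,d=ray(n,u,v,c); return o+d*(z-o[2])/d[2]
def proj(n,P,c=None):
    c,R,o=c or cam(n); p=R@np.asarray(P,float)+c['tvec']
    if n=='wrist':
        t=np.arctan2(np.hypot(p[0],p[1]),p[2]); s=t/np.hypot(p[0],p[1]); return np.array([c['cx']+c['fx']*p[0]*s,c['cy']+c['fy']*p[1]*s])
    return np.array([c['cx']+c['fx']*p[0]/p[2],c['cy']+c['fy']*p[1]/p[2]])
def state():
    o=bot.get_obs(); return o,Ro.from_euler('xyz',o['tcp_rot'],degrees=True)
def go(x,y,z,yaw=None):
    "shift in tool axes and turn from the measured pose to a tool-down pose"
    o,R=state(); d=R.inv().apply(np.array([x,y,z])-o['ee_pos'])
    if yaw is None: yaw=o['tcp_rot'][2]
    T=Ro.from_euler('xyz',[-90,0,yaw],degrees=True)
    return np.round(np.r_[d,(R.inv()*T).as_rotvec()],4)
E
python3 - <<'E'
from h import *
im=cv2.imread('pics/top0.png'); hsv=cv2.cvtColor(im,cv2.COLOR_BGR2HSV); c=cam('top'); print('cam',c[2])
def blobs(m,z,amin=60,roi=None):
    cs,_=cv2.findContours(m.astype('uint8'),cv2.RETR_EXTERNAL,cv2.CHAIN_APPROX_NONE)
    for k in cs:
        if cv2.contourArea(k)<amin: continue
        (u,v),(w,h),a=cv2.minAreaRect(k)
        if not(100<u<450 and 130<v<320): continue
        q=[plane('top',*p,z,c)[:2] for p in cv2.boxPoints(((u,v),(w,h),a))]
        print(np.round((u,v,w,h,a),1),np.round(plane('top',u,v,z,c),4),'L',np.round([np.linalg.norm(q[i+1]-q[i]) for i in(0,1)],3),'dir',np.round([np.degrees(np.arctan2(*(q[i+1]-q[i])[::-1])) for i in (0,1)],1))
print('black');blobs((hsv[...,2]<55),.157)
print('rack');blobs((hsv[...,0]>22)&(hsv[...,0]<35)&(hsv[...,1]>60),.042)
o,R=state()
print('tray edge');
t=(hsv[...,2]<110);t[:200]=0;t[310:]=0;t[:,:140]=0;t[:,215:]=0
ys,xs=np.nonzero(t);blobs(cv2.morphologyEx(t.astype('uint8'),cv2.MORPH_CLOSE,np.ones((9,9))),.026)
for p in [(408,238),(406,261),(405,284)]: print('noz',plane('top',*p,.1,c))
E
python3 -c "
import cv2;i=cv2.imread('pics/top0.png')[205:315,140:430]
cv2.imwrite('pics/crop0.png',cv2.resize(i,None,fx=2.7,fy=2.7,interpolation=cv2.INTER_CUBIC))"
```

```text
cam [0.32678823 0.00706517 1.47831261]
black
[324.5 245.5  23.   21.   90. ] [ 0.4986 -0.0885  0.157 ] L [0.052 0.057] dir [-91.5 177.5]
[284.  245.5  23.   20.   90. ] [0.5011 0.0112 0.157 ] L [0.049 0.057] dir [-91.5 178.4]
[244.  245.5  23.   22.   90. ] [0.5036 0.1099 0.157 ] L [0.055 0.057] dir [-91.5 179.2]
rack
[317.2 293.1  21.   20.6  26.6] [ 0.3879 -0.0727  0.042 ] L [0.054 0.055] dir [ -28.5 -118. ]
[390. 277.  36.   4.  90.] [ 0.4253 -0.2664  0.042 ] L [0.011 0.095] dir [-91.4 176.4]
[412.5 263.1   8.   69.8   6. ] [ 0.4607 -0.3284  0.042 ] L [0.187 0.021] dir [ -9.8 -97.6]
tray edge
[178.9 259.   57.5  92.    2. ] [0.4889 0.2966 0.026 ] L [0.25  0.159] dir [ -0.8 -93.6]
noz [ 0.51991912 -0.30766477  0.1       ]
noz [ 0.4609353  -0.29854471  0.1       ]
noz [ 0.40282453 -0.29209027  0.1       ]
```

View pics/crop0.png

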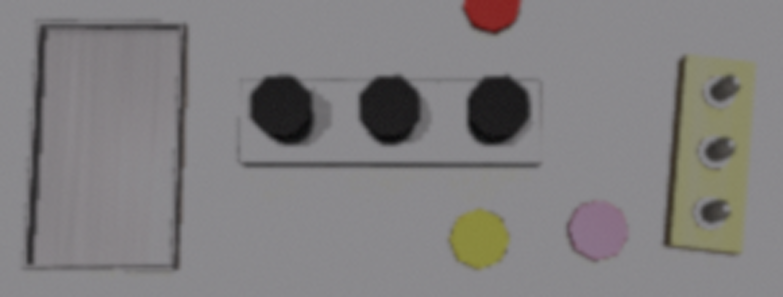

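```bash
python3 - <<'E'
from h import *
o,R=state();c,Rc,p=cam('wrist'); print('cam in tool',R.inv().apply(p-o['ee_pos']),'axis',R.inv().apply(Rc[2]))
print(go(.5,.011,.30,-90)); print(go(.2,-.4,.32,-70))
E
```

```text
cam in tool [ 0.00037558 -0.13093719  0.08368925] axis [-2.62384355e-04  9.45204155e-01 -3.26479765e-01]
[-3.926e-01 -5.790e-02  4.748e-01  2.000e-04  3.418e-01 -1.200e-03]
[-0.106  -0.0782  0.0544 -0.     -0.0072 -0.0012]
```

```bash
python3 -m crank '-.39 -.06 .475 0 .342 0;-.39 -.06 .475 0 .342 0;-.39 -.06 .475 0 .342 0;-.39 -.06 .475 0 .342 0;-.39 -.06 .475 0 .342 0;-.39 -.06 .475 0 .342 0;-.39 -.06 .475 0 .342 0;-.39 -.06 .475 0 .342 0' -1 100
python3 - <<'E'
from h import *
print(go(.5,.011,.30,-90), state()[0]['q'])
E
```

```text
time: 0.9
ee_pos: [0.3882, -0.1782, 0.2809]
tcp_rot: [-90.0, -0.0, -90.0]
wrist_force: [0.6, -1.2, -0.1]
opening: 0.0853
[-1.893e-01 -1.910e-02  1.117e-01 -1.000e-04 -5.000e-04  1.000e-04] [-2.46534688e+01 -1.06097689e+01 -5.35493055e-01  1.00066984e+02
 -2.92644887e-03  1.55374426e+02]
```

```bash
python3 -m crank '-.19 -.019 .112 0 -.3 0;-.19 -.019 .112 0 -.6 0;-.19 -.019 .112 0 -.9 0;-.19 -.019 .112 0 -1.2 0;-.19 -.019 .112 0 -1.57 0;-.19 -.019 .112 0 -1.57 0;-.19 -.019 .112 0 -1.57 0;-.19 -.019 .112 0 -1.57 0' >/dev/null
python3 -m crank '0 0 0 0 -.15 0;0 0 0 0 -.3 0;0 0 0 0 -.37 0;0 0 0 0 -.37 0'
python3 - <<'E'
from h import *
print(go(.5,.011,.30,0), state()[0]['q'])
E
```

```text
time: 2.1
ee_pos: [0.4998, 0.0099, 0.2995]
tcp_rot: [-90.0, 0.0, -0.0]
wrist_force: [0.5, 0.4, -1.2]
opening: 0.0854
[ 0.0002 -0.0005  0.0011 -0.     -0.0001 -0.0006] [ 1.12973909e+00 -1.85479149e-01  1.11866317e+01  1.01408526e+02
  1.04432886e-03  9.11357805e+01]
```

```bash
python3 - <<'E'
from h import *
c=vision.get_calibration('wrist');im=vision.camera('wrist');cv2.imwrite('pics/w1.png',im[:,:,::-1]);np.save('w1.npy',c,allow_pickle=True)
for y in(-.0885,.0112,.11): print(proj('wrist',[.501,y,.157]))
E
```

```text
[281.68892792 297.81362843]
[281.68296846 201.92307682]
[281.526932    87.26469113]
```

View pics/w1.png

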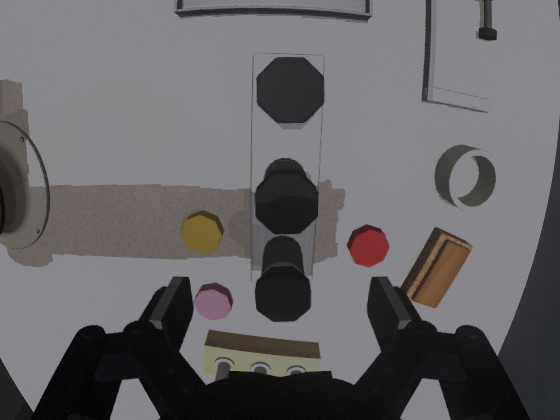

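```bash
cat > caps.py <<'E'
from h import *
def octs(im,c,seeds,z=.157,lo=22,hi=70):
    g=cv2.GaussianBlur(cv2.cvtColor(im,cv2.COLOR_BGR2GRAY),(3,3),0)
    out=[]
    for s in seeds:
        u,v=map(int,proj('wrist',s,c)); med=np.median(g[v-8:v+9,u-8:u+9])
        m=(abs(g.astype(float)-med)<9).astype('uint8'); m=cv2.morphologyEx(m,cv2.MORPH_OPEN,np.ones((5,5)))
        _,l=cv2.connectedComponents(m,connectivity=4); k,_=cv2.findContours((l==l[v,u]).astype('uint8'),cv2.RETR_EXTERNAL,cv2.CHAIN_APPROX_NONE)
        k=max(k,key=cv2.contourArea); h=cv2.convexHull(k)[:,0]
        P=np.array([plane('wrist',*p,z,c)[:2] for p in h]); 
        M=cv2.moments(P.astype('float32')); ctr=np.array([M['m10'],M['m01']])/M['m00']
        w=[np.ptp(P@np.array([np.cos(t),np.sin(t)])) for t in np.radians(np.arange(0,180,.5))]
        f=sum(wi*np.exp(8j*np.radians(t)) for wi,t in zip(w,np.arange(0,180,.5)))
        ph=(np.degrees(np.angle(-f))/8)  # min width direction mod 45
        print('med',med,'ctr',np.round(ctr,4),'width',np.round([min(w),max(w)],4),'flat mod45',round(ph,1),'area/ideal',round(M['m00']/(.8284*.056**2),3)); out.append((ctr,ph))
    return out
E
python3 - <<'E'
from caps import *
c0=np.load('w1.npy',allow_pickle=True).item(); R=Ro.from_rotvec(c0['rvec']).as_matrix(); c=(c0,R,-R.T@c0['tvec'])
octs(cv2.imread('pics/w1.png'),c,[[.4986,-.0885,.157],[.5011,.0112,.157],[.5036,.1099,.157]])
E
```

```text
med 26.0 ctr [ 0.5019 -0.0844] width [0.052  0.0663] flat mod45 1.7 area/ideal 1.077
med 26.0 ctr [0.5052 0.002 ] width [0.0375 0.0543] flat mod45 -0.7 area/ideal 0.623
med 46.0 ctr [0.5078 0.1081] width [0.053  0.0577] flat mod45 0.6 area/ideal 0.917
```

```bash
python3 -m crank '.008 .05 .05 0 0 0;.008 .08 .098 0 0 0;.008 .11 .098 0 0 0;.008 .135 .098 0 0 0;.008 .159 .098 0 0 0;.008 .159 .098 0 0 0;.008 .159 .098 0 0 0' -1 30
python3 -m crank '0 0 0 0 0 0;0 0 0 0 0 0;0 0 0 0 0 0;0 0 0 0 0 0;0 0 0 0 0 0;0 0 0 0 0 0' 1 30
python3 - <<'E'
from h import *
c=vision.get_calibration('wrist');im=vision.camera('wrist');cv2.imwrite('pics/w2.png',im[:,:,::-1]);print(state()[0])
E
```

```text
time: 2.85
ee_pos: [0.5078, 0.1078, 0.1413]
tcp_rot: [-90.0, 0.0, -0.1]
wrist_force: [-0.3, -0.8, 0.6]
opening: 0.0854
time: 3.45
ee_pos: [0.5081, 0.1078, 0.1424]
tcp_rot: [-90.0, -0.1, -0.1]
wrist_force: [-3.7, -1.0, 5.9]
opening: 0.0558
{'time': 3.5, 'q': array([ 1.19745139e+01, -1.20854453e-01, -6.23416094e+00,  8.38036349e+01,
        3.67674441e-03,  1.02050159e+02]), 'qd': array([ 0.02129815, -0.05918137,  0.00548006,  0.06627077, -0.06784405,
       -0.04149616]), 'joint_efforts': array([-1.73607613e-01, -4.40432024e+01,  4.55997276e+01, -1.44341145e+00,
       -3.09474883e-02,  1.27272480e-01]), 'ee_pos': array([0.50810833, 0.10778353, 0.14244461]), 'tcp_rot': array([-8.99790643e+01, -8.04608464e-02, -7.56566232e-02]), 'wrist_force': array([-2.97236926, -1.12864902,  5.29046644]), 'torque': array([-0.12148164,  0.68696483,  0.19935324]), 'opening': 0.05555847656774768}
```

View pics/w2.png

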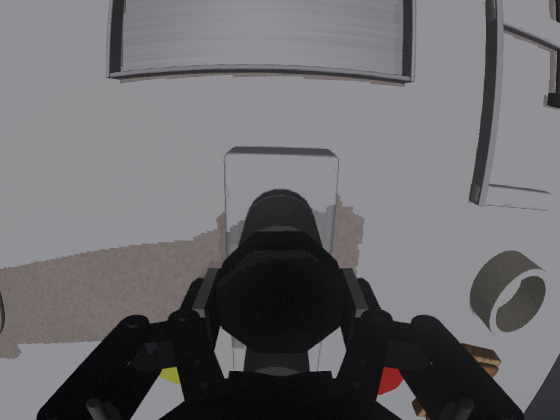

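```bash
python3 -m crank '0 0 0 0 0 0;0 0 0 0 0 0;0 0 0 0 -.14 0;0 0 0 0 -.28 0;0 0 0 0 -.42 0;0 0 0 0 -.56 0;0 0 0 0 -.64 0;0 0 0 0 -.64 0' 1 110
python3 - <<'E'
from h import *
o=state()[0];print(o['torque'],o['wrist_force'],o['q'])
E
```

```text
time: 4.3
ee_pos: [0.5097, 0.1081, 0.1445]
tcp_rot: [-90.1, -0.3, 36.7]
wrist_force: [-1.1, 0.4, 15.6]
opening: 0.0537
[ 0.02068713  0.23143204 -0.01169098] [-1.06607957  0.39106452 15.56355778] [ 1.19726626e+01 -1.97952480e-01 -6.08159949e+00  8.37501416e+01
  5.72660847e-03  6.52402266e+01]
```

```bash
python3 -m crank '0 -.001 0 0 0 0;0 -.002 0 0 -.14 0;0 -.002 0 0 -.28 0;0 -.002 0 0 -.42 0;0 -.002 0 0 -.56 0;0 -.002 0 0 -.7 0;0 -.002 0 0 -.84 0;0 -.002 0 0 -.84 0' 1 80
python3 -m crank '0 0 0 0 -.14 0;0 0 0 0 -.28 0;0 0 0 0 -.42 0;0 0 0 0 -.56 0;0 0 0 0 -.70 0;0 0 0 0 -.77 0;0 0 0 0 -.77 0;0 0 0 0 -.77 0'
python3 - <<'E'
from h import *
o=state()[0];print(o['torque'],o['wrist_force'],o['q'])
E
```

```text
time: 5.1
ee_pos: [0.5087, 0.1079, 0.1444]
tcp_rot: [-90.1, -0.0, 84.8]
wrist_force: [-0.5, -0.4, 6.6]
opening: 0.055
time: 5.9
ee_pos: [0.5088, 0.108, 0.1444]
tcp_rot: [-90.1, 0.1, 128.6]
wrist_force: [0.3, 0.8, 6.6]
opening: 0.0543
[ 0.01569209 -0.02027813  0.09630305] [0.29825471 0.80928359 6.56147309] [ 1.19779784e+01 -1.18185541e-01 -6.01072118e+00  8.39448527e+01
  3.68557080e-03 -2.66516711e+01]
```

```bash
python3 -m crank '0 -.004 0 0 0 0;0 -.008 0 0 0 0;0 -.012 0 0 0 0;0 -.012 0 0 0 0'
```

```text
time: 6.3
ee_pos: [0.5082, 0.1079, 0.1556]
tcp_rot: [-90.0, 0.0, 128.8]
wrist_force: [0.6, 1.4, -0.5]
opening: 0.0545
```

```bash
python3 - <<'E'
from h import *
print(go(.5082,.108,.21),go(.56,.297,.21,90),go(.56,.297,.016,90))
E
```

```text
[ 0.0001 -0.0544 -0.0001  0.0007  0.     -0.0004] [ 1.149e-01 -5.430e-02 -1.589e-01  8.000e-04  6.774e-01 -2.000e-04] [ 1.149e-01  1.397e-01 -1.588e-01  8.000e-04  6.774e-01 -2.000e-04]
```

```bash
python3 -m crank '0 -.03 0 0 0 0;0 -.054 0 0 0 0;.029 -.054 -.04 0 .14 0;.057 -.054 -.08 0 .28 0;.086 -.054 -.119 0 .42 0;.115 -.054 -.159 0 .56 0;.115 -.054 -.159 0 .68 0;.115 -.054 -.159 0 .68 0'
python3 - <<'E'
from h import *
c=vision.get_calibration('wrist');im=vision.camera('wrist');cv2.imwrite('pics/w3.png',im[:,:,::-1]);np.save('w3.npy',c,allow_pickle=True)
print(state()[0]['opening'])
t=vision.camera('top');cv2.imwrite('pics/top1.png',t[:,:,::-1])
E
```

```text
time: 7.1
ee_pos: [0.5594, 0.2981, 0.2075]
tcp_rot: [-89.9, 0.1, 89.9]
wrist_force: [-1.4, -0.2, 0.3]
opening: 0.0543
0.05464347458263372
```

View pics/w3.png

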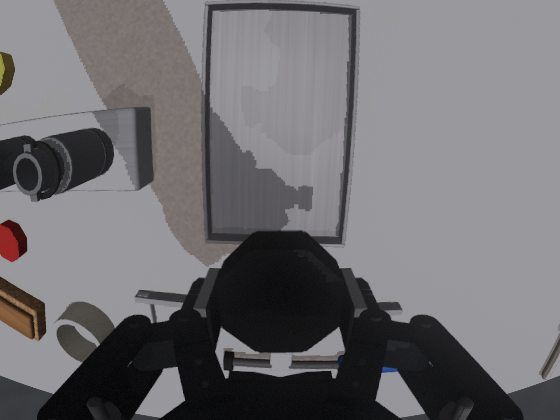

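```bash
python3 - <<'E'
from h import *
c0=np.load('w3.npy',allow_pickle=True).item(); R=Ro.from_rotvec(c0['rvec']).as_matrix(); c=(c0,R,-R.T@c0['tvec'])
P=[plane('wrist',*p,.026,c)[:2] for p in [(207,5),(357,10),(344,243),(208,241)]]
print(np.round(P,4),np.mean(P,0),[np.linalg.norm(P[i]-P[i-1]) for i in range(4)])
print('outlet',plane('wrist',36,172,.15,c))
E
```

```text
[[0.3696 0.2281]
 [0.3749 0.3719]
 [0.6141 0.3658]
 [0.6117 0.221 ]] [0.49257787 0.29668015] [np.float64(0.2421392693105484), np.float64(0.14383853584166498), np.float64(0.23925955865179163), np.float64(0.14483044080108126)]
outlet [0.50665231 0.12053011 0.15      ]
```

```bash
python3 -m crank '0 .05 0 0 0 0;0 .1 0 0 0 0;0 .15 0 0 0 0;0 .175 0 0 0 0;0 .188 0 0 0 0;0 .192 0 0 0 0;0 .192 0 0 0 0'
python3 -m crank '0 0 0 0 0 0;0 0 0 0 0 0;0 0 0 0 0 0' -.65
python3 - <<'E'
from h import *
print(go(.51,.02,.30,0))
E
```

```text
time: 7.9
ee_pos: [0.5603, 0.297, 0.0182]
tcp_rot: [-90.1, -0.0, 89.9]
wrist_force: [-0.2, 0.7, -0.3]
opening: 0.0547
time: 8.2
ee_pos: [0.5602, 0.2975, 0.018]
tcp_rot: [-90.1, -0.0, 89.9]
wrist_force: [-0.9, 1.3, -0.1]
opening: 0.0701
[-2.7740e-01 -2.8230e-01  4.9300e-02  6.0000e-04  1.5693e+00  1.9000e-03]
```

```bash
python3 -m crank '0 -.05 0 0 0 0;0 -.1 0 0 0 0;0 -.15 0 0 0 0;0 -.2 0 0 0 0;-.05 -.25 .01 0 .15 0;-.1 -.282 .02 0 .3 0;-.15 -.282 .03 0 .45 0;-.2 -.282 .04 0 .6 0'
python3 -m crank '-.02 0 -.04 0 .15 0;-.03 0 -.07 0 .3 0;-.04 0 -.11 0 .45 0;-.05 0 -.13 0 .6 0;-.05 0 -.13 0 .75 0;-.05 0 -.13 0 .9 0;-.05 0 -.13 0 .97 0;-.05 0 -.13 0 .97 0'
python3 - <<'E'
from h import *
print(go(.505,-.06,.30,0),state()[0]['q'])
E
```

```text
time: 9.0
ee_pos: [0.5248, 0.1246, 0.2988]
tcp_rot: [-90.1, -0.2, 55.2]
wrist_force: [0.0, -0.8, 0.1]
opening: 0.0706
time: 9.8
ee_pos: [0.6039, 0.0108, 0.2968]
tcp_rot: [-90.0, -0.0, -0.1]
wrist_force: [-0.0, -0.2, -0.0]
opening: 0.0705
[-0.0987 -0.0032 -0.0709  0.     -0.0018  0.0006] [ 1.02167173e+00  1.45188616e+01  2.71223159e+01  1.02571262e+02
 -1.35409809e-03  9.11273110e+01]
```

```bash
python3 -m crank '-.05 -.003 -.035 0 0 0;-.099 -.003 -.071 0 0 0;-.099 -.003 -.071 0 0 0;-.099 -.003 -.071 0 0 0' -1
cat > snap.py <<'E'
import sys; from caps import *
def snap(f):
    c0=vision.get_calibration('wrist');im=vision.camera('wrist')[:,:,::-1].copy();cv2.imwrite('pics/%s.png'%f,im)
    R=Ro.from_rotvec(c0['rvec']).as_matrix(); np.save(f+'.npy',c0,allow_pickle=True); return im,(c0,R,-R.T@c0['tvec'])
E
python3 - <<'E'
from snap import *
im,c=snap('w4')
octs(im,c,[[.505,-.091,.157],[.506,.008,.157]])
u,v=proj('wrist',[.5,.05,.15],c).astype(int);a=im[max(0,v-190):v+230,u-130:u+130]
cv2.imwrite('pics/w4c.png',cv2.resize(cv2.convertScaleAbs(a,alpha=2.2),None,fx=1.8,fy=1.8,interpolation=cv2.INTER_CUBIC)[:600]);print(u-130,max(0,v-190),a.shape)
E
```

```text
time: 10.2
ee_pos: [0.5029, -0.0613, 0.301]
tcp_rot: [-90.0, -0.1, -0.0]
wrist_force: [0.1, 0.6, -0.3]
opening: 0.0858
med 25.0 ctr [ 0.5022 -0.0858] width [0.0531 0.0679] flat mod45 0.7 area/ideal 1.075
med 42.0 ctr [0.5052 0.0082] width [0.0536 0.0574] flat mod45 0.8 area/ideal 0.912
146 0 (304, 260, 3)
```

View pics/w4c.png

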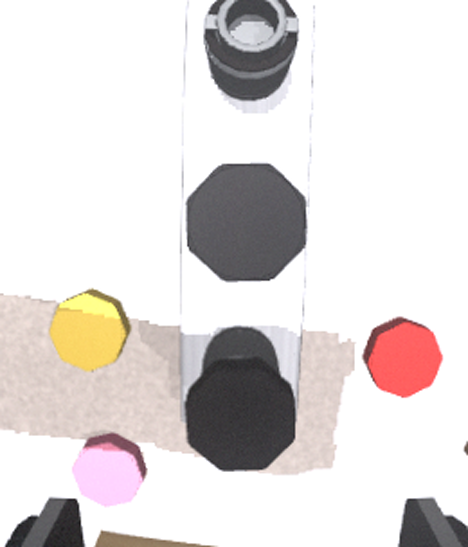

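```bash
python3 -m crank '.0025 .05 .05 0 0 0;.0025 .09 .0695 0 0 0;.0025 .13 .0695 0 0 0;.0025 .15 .0695 0 0 0;.0025 .160 .0695 0 0 0;.0025 .160 .0695 0 0 0;.0025 .160 .0695 0 0 0' -1 30
python3 -m crank '0 0 0 0 0 0;0 0 0 0 0 0;0 0 0 0 0 0;0 0 0 0 0 0;0 0 0 0 0 0;0 0 0 0 0 0' 1 30
python3 -m crank '0 0 0 0 0 0;0 0 0 0 0 0;0 0 0 0 -.14 0;0 0 0 0 -.28 0;0 0 0 0 -.42 0;0 0 0 0 -.56 0;0 0 0 0 -.64 0;0 0 0 0 -.64 0' 1 110
```

```text
time: 10.95
ee_pos: [0.5082, 0.0095, 0.1409]
tcp_rot: [-90.0, -0.1, -0.0]
wrist_force: [-1.2, -0.3, 0.4]
opening: 0.0854
time: 11.55
ee_pos: [0.5057, 0.0093, 0.1409]
tcp_rot: [-90.0, 0.1, -0.1]
wrist_force: [-13.7, -0.1, 10.3]
opening: 0.0555
time: 12.35
ee_pos: [0.5067, 0.0099, 0.143]
tcp_rot: [-90.0, -0.1, 36.8]
wrist_force: [-14.9, 3.3, 23.0]
opening: 0.0539
```

```bash
python3 -m crank '0 -.001 0 0 0 0;0 -.002 0 0 -.14 0;0 -.002 0 0 -.28 0;0 -.002 0 0 -.42 0;0 -.002 0 0 -.56 0;0 -.002 0 0 -.7 0;0 -.002 0 0 -.84 0;0 -.002 0 0 -.84 0' 1 80
python3 -m crank '0 0 0 0 -.14 0;0 0 0 0 -.28 0;0 0 0 0 -.42 0;0 0 0 0 -.56 0;0 0 0 0 -.70 0;0 0 0 0 -.77 0;0 0 0 0 -.77 0;0 0 0 0 -.77 0'
python3 -m crank '0 -.004 0 0 0 0;0 -.008 0 0 0 0;0 -.012 0 0 0 0;0 -.012 0 0 0 0'
python3 - <<'E'
from h import *
print(go(.5082,.108,.21),go(.487,.297,.21,90))
E
```

```text
time: 13.15
ee_pos: [0.5063, 0.0096, 0.1431]
tcp_rot: [-89.9, -0.0, 85.0]
wrist_force: [-11.5, 1.0, 9.9]
opening: 0.0546
time: 13.95
ee_pos: [0.5065, 0.0095, 0.1431]
tcp_rot: [-90.0, -0.0, 128.9]
wrist_force: [-10.0, 1.4, 10.8]
opening: 0.0544
time: 14.35
ee_pos: [0.5073, 0.0091, 0.1543]
tcp_rot: [-90.0, 0.0, 128.8]
wrist_force: [-5.8, -2.5, 2.5]
opening: 0.0541
[ 0.0765 -0.0558 -0.0627 -0.0001 -0.     -0.0007] [ 2.370e-01 -5.590e-02 -1.647e-01  2.000e-04  6.778e-01 -7.000e-04]
```

```bash
python3 -m crank '0 -.03 0 0 0 0;0 -.056 0 0 0 0;.04 -.056 -.025 0 .14 0;.08 -.056 -.055 0 .28 0;.12 -.056 -.083 0 .42 0;.16 -.056 -.11 0 .56 0;.2 -.056 -.138 0 .68 0;.237 -.056 -.165 0 .68 0'
python3 -m crank '0 0 0 0 0 0;0 0 0 0 0 0;0 0 0 0 0 0'
python3 - <<'E'
from snap import *
im,c=snap('w5'); print(state()[0]['opening'])
E
```

```text
time: 15.15
ee_pos: [0.4881, 0.287, 0.2104]
tcp_rot: [-90.1, -0.1, 89.6]
wrist_force: [1.1, -0.1, 0.4]
opening: 0.054
time: 15.45
ee_pos: [0.4882, 0.2845, 0.2098]
tcp_rot: [-90.0, -0.0, 89.9]
wrist_force: [-0.3, -1.3, -0.4]
opening: 0.054
0.05406594320439587
```

View pics/w5.png

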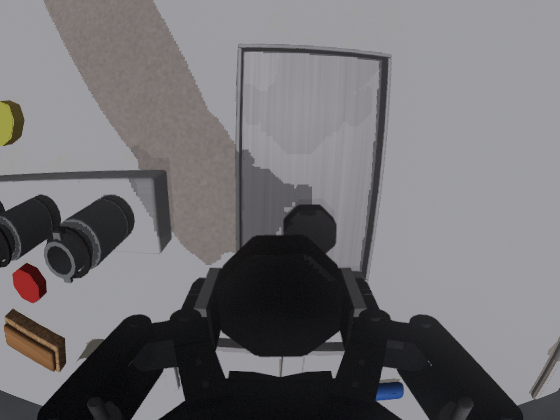

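```bash
python3 - <<'E'
from h import *
c0=np.load('w5.npy',allow_pickle=True).item(); R=Ro.from_rotvec(c0['rvec']).as_matrix(); c=(c0,R,-R.T@c0['tvec'])
for p,z in [((240,48),.026),((388,57),.026),((238,237),.026),((364,275),.026),((308,229),.026)]: print(plane('wrist',*p,z,c)[:2])
print(go(.475,.30,.018,90))
E
```

```text
[0.34545776 0.24678924]
[0.34967351 0.3899715 ]
[0.53707986 0.23996389]
[0.58483398 0.37960317]
[0.52808091 0.31352316]
[ 0.0158  0.1918  0.0135  0.0008 -0.0029  0.0003]
```

```bash
python3 -m crank '.03 0 .033 0 0 0;.03 .05 .033 0 0 0;.03 .1 .033 0 0 0;.03 .15 .033 0 0 0;.03 .175 .033 0 0 0;.03 .188 .033 0 0 0;.03 .192 .033 0 0 0;.03 .192 .033 0 0 0'
python3 -m crank '0 0 0 0 0 0;0 0 0 0 0 0;0 0 0 0 0 0' -.65
python3 -m crank '0 -.05 0 0 0 0;0 -.1 0 0 0 0;0 -.15 0 0 0 0;0 -.2 0 0 0 0;-.05 -.25 0 0 .15 0;-.1 -.282 0 0 .3 0;-.15 -.282 0 0 .45 0;-.2 -.282 0 0 .6 0'
python3 - <<'E'
from h import *
print(go(.5025,-.092,.23,0))
E
```

```text
time: 16.3
ee_pos: [0.4557, 0.3148, 0.0185]
tcp_rot: [-90.1, -0.0, 89.8]
wrist_force: [0.3, 0.1, -0.6]
opening: 0.0543
time: 16.6
ee_pos: [0.4555, 0.3154, 0.0185]
tcp_rot: [-90.1, -0.1, 89.9]
wrist_force: [-0.3, 0.1, 0.9]
opening: 0.0705
time: 17.4
ee_pos: [0.4546, 0.1394, 0.2997]
tcp_rot: [-90.1, -0.2, 55.2]
wrist_force: [2.2, 0.7, -0.2]
opening: 0.071
[-1.631e-01  6.970e-02 -1.711e-01  8.000e-04  9.642e-01  3.700e-03]
```

```bash
python3 -m crank '-.03 0 -.03 0 .15 0;-.06 0 -.06 0 .3 0;-.09 0 -.09 0 .45 0;-.12 .0 -.12 0 .6 0;-.163 .03 -.171 0 .75 0;-.163 .07 -.171 0 .9 0;-.163 .07 -.171 0 .964 0;-.163 .07 -.171 0 .964 0' -1 30
python3 -m crank '0 0 0 0 0 0;0 0 0 0 0 0;0 0 0 0 0 0'
python3 - <<'E'
from h import *
print(go(.503,-.0915,.141,0))
E
```

```text
time: 18.2
ee_pos: [0.5026, -0.0913, 0.2262]
tcp_rot: [-90.0, 0.1, 0.2]
wrist_force: [0.4, 0.7, 0.4]
opening: 0.0857
time: 18.5
ee_pos: [0.5037, -0.0901, 0.2286]
tcp_rot: [-90.0, -0.1, 0.4]
wrist_force: [-0.5, 0.1, -0.1]
opening: 0.0857
[-0.0009  0.0876 -0.0013  0.0003  0.007   0.002 ]
```

```bash
python3 -m crank '-.0005 .04 -.0012 0 .007 0;-.0005 .07 -.0012 0 .007 0;-.0005 .0875 -.0012 0 .007 0;-.0005 .0875 -.0012 0 .007 0;-.0005 .0875 -.0012 0 .007 0' -1 30
python3 -m crank '0 0 0 0 0 0;0 0 0 0 0 0;0 0 0 0 0 0;0 0 0 0 0 0;0 0 0 0 0 0;0 0 0 0 0 0' 1 30
python3 -m crank '0 0 0 0 0 0;0 0 0 0 0 0;0 0 0 0 -.14 0;0 0 0 0 -.28 0;0 0 0 0 -.42 0;0 0 0 0 -.56 0;0 0 0 0 -.64 0;0 0 0 0 -.64 0' 1 110
```

```text
time: 19.0
ee_pos: [0.5031, -0.0916, 0.141]
tcp_rot: [-90.0, -0.1, -0.1]
wrist_force: [0.7, -0.5, 0.1]
opening: 0.0854
time: 19.6
ee_pos: [0.5026, -0.0919, 0.1414]
tcp_rot: [-90.0, -0.0, -0.1]
wrist_force: [-4.5, 0.0, 7.4]
opening: 0.0556
time: 20.4
ee_pos: [0.5043, -0.092, 0.1435]
tcp_rot: [-90.2, -0.2, 36.7]
wrist_force: [-1.8, 1.2, 16.8]
opening: 0.0543
```

```bash
python3 -m crank '0 -.001 0 0 0 0;0 -.002 0 0 -.14 0;0 -.002 0 0 -.28 0;0 -.002 0 0 -.42 0;0 -.002 0 0 -.56 0;0 -.002 0 0 -.7 0;0 -.002 0 0 -.84 0;0 -.002 0 0 -.84 0' 1 80
python3 -m crank '0 0 0 0 -.14 0;0 0 0 0 -.28 0;0 0 0 0 -.42 0;0 0 0 0 -.56 0;0 0 0 0 -.70 0;0 0 0 0 -.77 0;0 0 0 0 -.77 0;0 0 0 0 -.77 0'
python3 -m crank '0 -.004 0 0 0 0;0 -.008 0 0 0 0;0 -.012 0 0 0 0;0 -.012 0 0 0 0'
python3 - <<'E'
from h import *
print(go(.41,.297,.21,90))
E
```

```text
time: 21.2
ee_pos: [0.5036, -0.092, 0.1436]
tcp_rot: [-90.2, 0.0, 85.0]
wrist_force: [-0.8, 0.0, 4.8]
opening: 0.054
time: 22.0
ee_pos: [0.5036, -0.092, 0.1436]
tcp_rot: [-90.1, 0.1, 128.8]
wrist_force: [0.0, 0.3, 4.5]
opening: 0.0541
time: 22.4
ee_pos: [0.5031, -0.0919, 0.1547]
tcp_rot: [-90.0, 0.0, 128.8]
wrist_force: [0.2, -0.4, -0.2]
opening: 0.0541
[ 3.614e-01 -5.550e-02 -1.712e-01  9.000e-04  6.771e-01 -5.000e-04]
```

```bash
python3 -m crank '0 -.03 0 0 0 0;0 -.056 0 0 0 0;.04 -.056 -.02 0 .14 0;.08 -.056 -.04 0 .28 0;.12 -.056 -.06 0 .42 0;.16 -.056 -.08 0 .56 0;.2 -.056 -.1 0 .68 0;.24 -.056 -.12 0 .68 0'
python3 -m crank '.06 0 -.05 0 0 0;.092 0 -.087 0 0 0;.122 0 -.12 0 0 0;.122 0 -.12 0 0 0;.122 0 -.12 0 0 0;.122 0 -.12 0 0 0'
python3 - <<'E'
from snap import *
im,c=snap('w6'); print(state()[0]['opening'],go(.38,.315,.018,90))
E
```

```text
time: 23.2
ee_pos: [0.4458, 0.1698, 0.21]
tcp_rot: [-90.0, -0.0, 89.5]
wrist_force: [1.0, 0.1, -0.4]
opening: 0.0536
time: 23.8
ee_pos: [0.5665, 0.2903, 0.2091]
tcp_rot: [-89.9, 0.0, 89.9]
wrist_force: [0.2, -0.4, 0.6]
opening: 0.0541
0.054086311481263374 [ 0.0247  0.1918  0.1862 -0.0007 -0.0028 -0.0004]
```

View pics/w6.png

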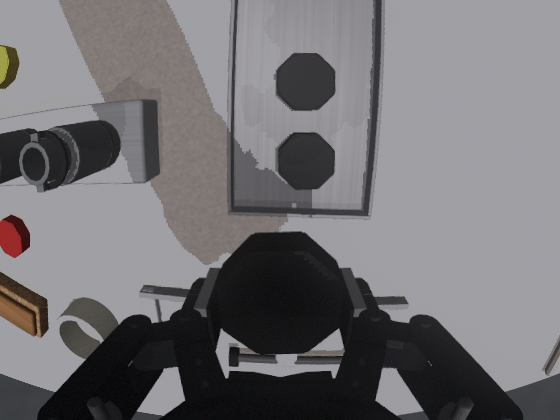

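```bash
python3 - <<'E'
from h import *
c0=np.load('w6.npy',allow_pickle=True).item(); R=Ro.from_rotvec(c0['rvec']).as_matrix(); c=(c0,R,-R.T@c0['tvec'])
for p in [(306,81),(306,160),(230,210),(370,214)]: print(plane('wrist',*p,.026,c)[:2])
E
python3 -m crank '.012 0 .05 0 0 0;.024 0 .1 0 0 0;.0245 0 .15 0 0 0;.0245 0 .186 0 0 0;.0245 0 .186 0 0 0;.0245 0 .186 0 0 0;.0245 .02 .186 0 0 0'
python3 - <<'E'
from h import *
print(go(.38,.315,.018,90))
E
```

```text
[0.45647583 0.31470984]
[0.53344144 0.31539462]
[0.58464546 0.23871642]
[0.58923374 0.38415913]
time: 24.55
ee_pos: [0.382, 0.3154, 0.1925]
tcp_rot: [-90.2, -0.2, 89.8]
wrist_force: [1.3, 0.1, -1.7]
opening: 0.0541
[-0.001   0.1744  0.0027  0.0043 -0.0034  0.0034]
```

```bash
python3 -m crank '0 .03 0 0 0 0;0 .08 0 0 0 0;0 .13 0 0 0 0;0 .155 0 0 0 0;0 .168 0 0 0 0;0 .172 0 0 0 0;0 .172 0 0 0 0'
python3 -m crank '0 0 0 0 0 0;0 0 0 0 0 0;0 0 0 0 0 0' -.65
python3 -m crank '0 -.05 0 0 0 0;0 -.1 0 0 0 0;0 -.15 0 0 0 0;0 -.2 0 0 0 0;-.05 -.25 0 0 .15 0;-.1 -.282 0 0 .3 0;-.15 -.282 0 0 .45 0;-.2 -.282 0 0 .6 0'
python3 - <<'E'
from h import *
print(go(.45,-.2,.32,0))
E
```

```text
time: 25.25
ee_pos: [0.3815, 0.3154, 0.0187]
tcp_rot: [-90.0, -0.0, 89.8]
wrist_force: [-1.1, -0.5, -0.4]
opening: 0.0538
time: 25.55
ee_pos: [0.3813, 0.3157, 0.019]
tcp_rot: [-90.1, -0.1, 89.8]
wrist_force: [0.0, -0.6, -0.6]
opening: 0.0706
time: 26.35
ee_pos: [0.3802, 0.1397, 0.3001]
tcp_rot: [-90.1, -0.2, 55.2]
wrist_force: [1.6, -0.8, 0.3]
opening: 0.0703
[-2.390e-01 -2.010e-02 -2.512e-01  6.000e-04  9.634e-01  3.700e-03]
```

```bash
python3 - <<'E'
from h import *
print(go(.53,-.31,.32,82))
E
```

```text
[-0.2837 -0.0199 -0.3797  0.0028 -0.4678  0.0024]
```

```bash
python3 -m crank '-.03 -.02 -.04 0 -.07 0;-.06 -.02 -.08 0 -.14 0;-.09 -.02 -.12 0 -.21 0;-.12 -.02 -.16 0 -.28 0;-.15 -.02 -.2 0 -.35 0;-.18 -.02 -.24 0 -.42 0;-.21 -.02 -.28 0 -.468 0;-.24 -.02 -.32 0 -.468 0' -1 40
python3 - <<'E'
from h import *
print(go(.53,-.31,.32,82))
E
```

```text
time: 27.15
ee_pos: [0.5068, -0.2371, 0.3185]
tcp_rot: [-90.1, 0.0, 82.4]
wrist_force: [0.6, -0.1, -0.2]
opening: 0.0854
[-0.0692 -0.0015 -0.0327  0.0012  0.0063 -0.0003]
```

```bash
python3 -m crank '-.04 0 -.02 0 0 0;-.069 0 -.033 0 0 0;-.069 0 -.033 0 0 0;-.069 0 -.033 0 0 0;-.069 0 -.033 0 0 0'
python3 - <<'E'
from snap import *
im,c=snap('w7'); print(go(.53,-.31,.32,82)[:3])
for P in [(.52,-.308),(.461,-.2985),(.403,-.292)]: print(proj('wrist',[*P,.119],c),proj('wrist',[*P,.044],c))
E
```

```text
time: 27.65
ee_pos: [0.53, -0.307, 0.3185]
tcp_rot: [-90.0, 0.0, 82.3]
wrist_force: [-0.7, 0.8, 0.1]
opening: 0.0857
[-0.0033 -0.0013 -0.0005]
[277.91875067 179.07721668] [278.23330907 166.01214354]
[279.38722814 121.48328475] [279.44449252 118.74948005]
[278.0667699   64.30313444] [278.36965312  72.07974075]
```

View pics/w7.png

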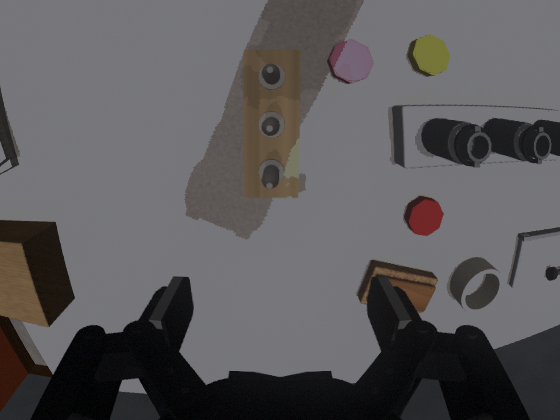

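```bash
python3 - <<'E'
from h import *
c0=np.load('w7.npy',allow_pickle=True).item(); R=Ro.from_rotvec(c0['rvec']).as_matrix(); c=(c0,R,-R.T@c0['tvec'])
a=cv2.imread('pics/w7.png')[40:205,230:315]
b=cv2.resize(cv2.convertScaleAbs(a,alpha=1.8),None,fx=6,fy=6,interpolation=cv2.INTER_CUBIC)
cv2.imwrite('pics/w7c.png',np.hstack([b[60:300],b[330:570]]) if 0 else np.hstack([b[80:340],b[380:640],])[:, :1020]); 
hsv=cv2.cvtColor(cv2.imread('pics/w7.png'),cv2.COLOR_BGR2HSV); m=np.zeros(hsv.shape[:2],'uint8'); m[45:195,247:297]=(hsv[45:195,247:297,1]<60)
m=cv2.morphologyEx(m,cv2.MORPH_OPEN,np.ones((3,3)))
k,_=cv2.findContours(m,cv2.RETR_EXTERNAL,cv2.CHAIN_APPROX_NONE)
for q in k:
    if cv2.contourArea(q)<150: continue
    (u,v),r=cv2.minEnclosingCircle(q); 
    print(cv2.boundingRect(q),round(u,1),round(v,1),round(r,1),cv2.contourArea(q),plane('wrist',u,v,.047,c))
b=np.hstack([cv2.resize(cv2.convertScaleAbs(cv2.imread('pics/w7.png')[y:y+44,250:294],alpha=1.8),(264,264),interpolation=cv2.INTER_CUBIC) for y in (54,104,154)]); cv2.imwrite('pics/w7c.png',b)
E
```

```text
(258, 146, 39, 43) 281.5 167.0 25.5 795.5 [ 0.52125346 -0.30402159  0.047     ]
(258, 112, 27, 26) 271.0 124.3 13.3 510.0 [ 0.46631193 -0.30963923  0.047     ]
(258, 64, 27, 25) 271.2 76.0 13.4 511.0 [ 0.40704063 -0.30120758  0.047     ]
(247, 45, 50, 5) 271.5 47.0 24.6 186.0 [ 0.37074687 -0.2959854   0.047     ]
```

View pics/w7c.png

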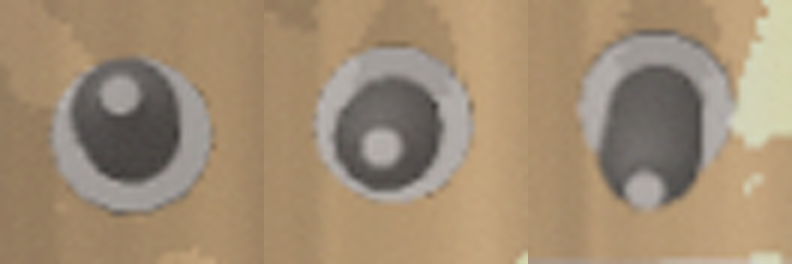

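```bash
python3 - <<'E'
from h import *
c0=np.load('w7.npy',allow_pickle=True).item(); R=Ro.from_rotvec(c0['rvec']).as_matrix(); c=(c0,R,-R.T@c0['tvec'])
for f,t in [((271.3,76),(269.5,69)),((271,124.3),(269,128)),((271,171.5),(269,185))]: print(plane('wrist',*f,.047,c)[:2],plane('wrist',*t,.119,c)[:2])
# outlets 0: rim ring
print(plane('wrist',476,147,.15,c))
E
```

```text
[ 0.40700133 -0.30112918] [ 0.40662439 -0.30103995]
[ 0.4663051  -0.30963828] [ 0.46615468 -0.30974372]
[ 0.52520471 -0.31788354] [ 0.52503856 -0.31809316]
[ 0.50168924 -0.09672045  0.15      ]
```

```bash
python3 - <<'E'
from h import *
print(go(.5251,-.318,.066,81.8),go(.5251,-.318,.066,81.8)[:3]); print(bot.get_obs()['ee_pos'])
E
```

```text
[-1.180e-02  2.527e-01  3.600e-03  1.000e-03  9.300e-03 -2.000e-04] [-0.0118  0.2527  0.0036]
[ 0.52996335 -0.30671346  0.31871632]
```

```bash
python3 -m crank '-.0118 .05 .0036 0 .009 0;-.0118 .1 .0036 0 .009 0;-.0118 .15 .0036 0 .009 0;-.0118 .2 .0036 0 .009 0;-.0118 .23 .0036 0 .009 0;-.0118 .2525 .0036 0 .009 0;-.0118 .2525 .0036 0 .009 0;-.0118 .2525 .0036 0 .009 0' -1 40
python3 -m crank '0 0 0 0 0 0;0 0 0 0 0 0;0 0 0 0 0 0;0 0 0 0 0 0;0 0 0 0 0 0;0 0 0 0 0 0;0 0 0 0 0 0;0 0 0 0 0 0' 1 40
```

```text
time: 28.5
ee_pos: [0.5252, -0.3183, 0.0667]
tcp_rot: [-90.1, 0.0, 81.8]
wrist_force: [0.1, -0.0, -0.1]
opening: 0.0854
time: 29.3
ee_pos: [0.5251, -0.3191, 0.0659]
tcp_rot: [-90.0, 0.0, 81.8]
wrist_force: [-0.5, 0.2, 4.9]
opening: 0.0193
```

```bash
python3 -m crank '0 -.01 0 0 0 0;0 -.03 0 0 0 0;0 -.07 0 0 0 0;0 -.12 0 0 0 0;0 -.17 0 0 0 0;0 -.195 0 0 0 0;0 -.195 0 0 0 0' 1 60
python3 - <<'E'
from h import *
print(go(.508,.108,.26,0),go(.5055,.0085,.26,0),go(.503,-.092,.26,0))
E
```

```text
time: 30.0
ee_pos: [0.5257, -0.3194, 0.2653]
tcp_rot: [-90.3, 0.1, 81.8]
wrist_force: [0.9, 1.0, 0.3]
opening: 0.0187
[0.4205 0.0038 0.0788 0.0069 1.427  0.0022] [0.3216 0.0041 0.067  0.0069 1.427  0.0022] [0.2218 0.0044 0.0551 0.0069 1.427  0.0022]
```

```bash
python3 -m crank '.05 0 .01 0 .14 0;.1 0 .02 0 .28 0;.15 0 .03 0 .42 0;.2 0 .04 0 .56 0;.25 0 .05 0 .7 0;.3 0 .06 0 .84 0;.35 0 .07 0 .98 0;.4 0 .079 0 1.12 0'
python3 -m crank '0 0 0 0 .14 0;0 0 0 0 .28 0;0 0 0 0 .3 0;0 0 0 0 .3 0;0 0 0 0 .3 0'
python3 - <<'E'
from snap import *
im,c=snap('w8'); print(go(.508,.108,.26,0))
E
```

```text
time: 30.8
ee_pos: [0.5048, 0.0588, 0.2594]
tcp_rot: [-90.0, 0.1, 19.1]
wrist_force: [1.8, -0.1, -0.3]
opening: 0.0194
time: 31.3
ee_pos: [0.5056, 0.0568, 0.26]
tcp_rot: [-90.0, 0.0, 2.4]
wrist_force: [0.3, -0.2, -0.3]
opening: 0.0192
[ 0.0044  0.0001  0.0511  0.      0.0408 -0.0004]
```

View pics/w8.png

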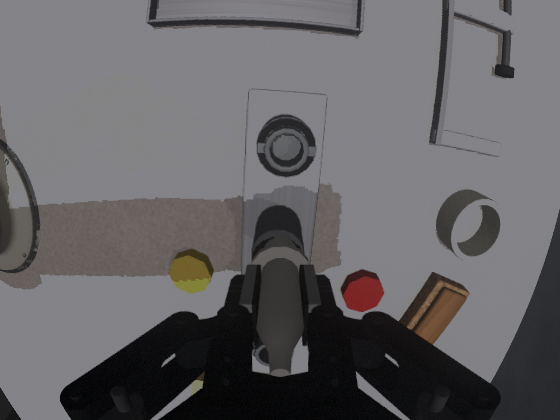

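```bash
python3 - <<'E'
from h import *
c0=np.load('w8.npy',allow_pickle=True).item(); R=Ro.from_rotvec(c0['rvec']).as_matrix(); c=(c0,R,-R.T@c0['tvec'])
g=cv2.imread('pics/w8.png',0); 
a=g[115:185,250:325]; print('expected',proj('wrist',[.508,.108,.15],c))
m=(a>100).astype('uint8')
for r in (85,95,105): 
    k,_=cv2.findContours((cv2.GaussianBlur(a,(3,3),0)<r).astype('uint8'),cv2.RETR_LIST,cv2.CHAIN_APPROX_NONE)
    for q in k:
        if cv2.contourArea(q)>150 and len(q)>5: e=cv2.fitEllipse(q); print(r,np.round(e[0],1)+[250,115],np.round(e[1],1),plane('wrist',e[0][0]+250,e[0][1]+115,.15,c)[:2])
print('287,147',plane('wrist',287,147,.15,c)[:2])
o,_=state();print(o['ee_pos']); 
for zz in (.208,.242,.285): print(zz-0,proj('wrist',[*(o['ee_pos'][:2]),zz],c))
b=cv2.resize(cv2.convertScaleAbs(cv2.imread('pics/w8.png')[110:400,220:350],alpha=2),None,fx=2,fy=2,interpolation=cv2.INTER_CUBIC);cv2.imwrite('pics/w8c.png',b)
E
```

```text
expected [286.4977251  150.55709812]
85 [285.9 146.9] [24.3 27.1] [0.50745998 0.11074396]
85 [286.1 149.5] [34.4 35.3] [0.50767514 0.10880996]
85 [286.1 149.4] [41.9 42.5] [0.50763238 0.10889266]
85 [285.6 145.5] [55.1 62.4] [0.5071712  0.11177852]
95 [281.5 145.4] [15.  22.4] [0.50414796 0.11174115]
95 [285.3 145.6] [57.6 62.2] [0.50691292 0.11168966]
105 [285.6 145.7] [59.  62.5] [0.50719981 0.11164499]
287,147 [0.50824918 0.11069362]
[0.50564565 0.05674221 0.26011263]
0.208 [280.48837786 246.39026204]
0.242 [280.55409408 273.35478843]
0.285 [280.66992912 324.32319285]
```

View pics/w8c.png

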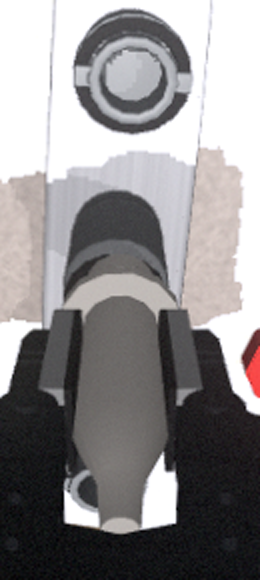

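```bash
python3 -m crank '.004 0 .026 0 .041 0;.0046 0 .0517 0 .041 0;.0046 .02 .0517 0 .041 0;.0046 .04 .0517 0 .041 0;.0046 .054 .0517 0 .041 0;.0046 .054 .0517 0 .041 0;.0046 .054 .0517 0 .041 0'
python3 - <<'E'
from h import *
print(go(.508,.1086,.174,0))
E
```

```text
time: 32.05
ee_pos: [0.5083, 0.1087, 0.2067]
tcp_rot: [-90.0, 0.0, -0.1]
wrist_force: [-0.2, 0.3, 0.0]
opening: 0.0191
[-0.0003  0.0327 -0.0001  0.     -0.0015 -0.0001]
```

```bash
python3 -m crank '0 .004 0 0 0 0;0 .008 0 0 0 0;0 .012 0 0 0 0;0 .015 0 0 0 0;0 .015 0 0 0 0'
python3 -m crank '0 .004 0 0 0 0;0 .008 0 0 0 0;0 .012 0 0 0 0;0 .015 0 0 0 0;0 .0175 0 0 0 0;0 .0175 0 0 0 0'
```

```text
time: 32.55
ee_pos: [0.5081, 0.1089, 0.1909]
tcp_rot: [-90.0, 0.0, -0.1]
wrist_force: [-0.2, -0.4, -0.9]
opening: 0.0191
time: 33.15
ee_pos: [0.5083, 0.1089, 0.174]
tcp_rot: [-90.0, -0.0, -0.1]
wrist_force: [-0.1, 0.6, -0.2]
opening: 0.019
```

```bash
python3 -m crank '0 .001 0 0 0 0;0 .0015 0 0 0 0;0 .0015 0 0 0 0;0 .0015 0 0 0 0'
python3 -m crank '0 0 0 0 0 0;0 0 0 0 0 0' -.1
python3 -m crank '0 -.03 0 0 0 0;0 -.08 0 0 0 0;0 -.1 0 0 0 0;0 -.1 0 0 0 0;0 -.1 0 0 0 0' -.2
python3 - <<'E'
from h import *
print(go(.46,-.2,.25,50),go(.4662,-.3097,.25,81.8))
E
```

```text
time: 33.55
ee_pos: [0.5083, 0.109, 0.1739]
tcp_rot: [-90.0, -0.1, -0.1]
wrist_force: [-4.8, -0.0, 11.6]
opening: 0.0189
time: 33.75
ee_pos: [0.5083, 0.1089, 0.1722]
tcp_rot: [-90.0, -0.0, -0.1]
wrist_force: [-0.2, -0.6, -0.1]
opening: 0.0464
time: 34.25
ee_pos: [0.5085, 0.109, 0.2718]
tcp_rot: [-90.0, 0.0, -0.1]
wrist_force: [1.0, 0.8, -0.5]
opening: 0.0515
[-4.780e-02  2.180e-02 -3.091e-01 -1.000e-04 -8.747e-01 -3.000e-04] [-4.1400e-02  2.1800e-02 -4.1880e-01 -2.0000e-04 -1.4297e+00 -3.0000e-04]
```

```bash
python3 -m crank '-.005 0 -.05 0 -.14 0;-.01 0 -.1 0 -.28 0;-.015 0 -.15 0 -.42 0;-.02 0 -.2 0 -.56 0;-.025 0 -.25 0 -.7 0;-.03 0 -.3 0 -.84 0;-.035 0 -.35 0 -.98 0;-.04 0.02 -.4 0 -1.12 0' -.3 40
python3 -m crank '0 0 0 0 -.14 0;0 0 0 0 -.28 0;0 0 0 0 -.3 0;0 0 0 0 -.3 0;0 0 0 0 -.3 0'
python3 - <<'E'
from h import *
print(go(.4662,-.3097,.066,81.8))
E
```

```text
time: 35.05
ee_pos: [0.4717, -0.2489, 0.2614]
tcp_rot: [-90.0, -0.0, 61.3]
wrist_force: [1.3, -1.0, -0.2]
opening: 0.0554
time: 35.55
ee_pos: [0.4723, -0.2467, 0.2617]
tcp_rot: [-90.0, -0.0, 78.0]
wrist_force: [-1.0, 0.2, 0.4]
opening: 0.0557
[-0.0629  0.1957 -0.0073 -0.0007 -0.0661  0.0002]
```

```bash
python3 -m crank '-.03 0 -.004 0 -.066 0;-.063 0 -.007 0 -.066 0;-.063 .03 -.007 0 -.066 0;-.063 .08 -.007 0 -.066 0;-.063 .09 -.007 0 -.066 0;-.063 .1 -.007 0 -.066 0'
python3 - <<'E'
from h import *
print(go(.4662,-.3097,.066,81.8))
E
```

```text
time: 36.15
ee_pos: [0.4661, -0.3097, 0.162]
tcp_rot: [-89.9, -0.0, 81.9]
wrist_force: [1.0, 0.6, 0.8]
opening: 0.0554
[-0.      0.096  -0.0002 -0.0011  0.0018  0.0005]
```

```bash
python3 -m crank '0 .04 0 0 0 0;0 .07 0 0 0 0;0 .09 0 0 0 0;0 .0955 0 0 0 0;0 .0955 0 0 0 0;0 .0955 0 0 0 0'
python3 -m crank '0 0 0 0 0 0;0 0 0 0 0 0;0 0 0 0 0 0;0 0 0 0 0 0;0 0 0 0 0 0;0 0 0 0 0 0' 1 40
python3 -m crank '0 -.01 0 0 0 0;0 -.03 0 0 0 0;0 -.07 0 0 0 0;0 -.12 0 0 0 0;0 -.17 0 0 0 0;0 -.195 0 0 0 0;0 -.195 0 0 0 0' 1 60
python3 - <<'E'
from h import *
print(go(.5055,.0088,.26,0))
E
```

```text
time: 36.75
ee_pos: [0.4673, -0.3107, 0.069]
tcp_rot: [-90.2, 0.1, 81.9]
wrist_force: [0.6, 0.5, -0.2]
opening: 0.0559
time: 37.35
ee_pos: [0.4667, -0.3105, 0.0679]
tcp_rot: [-90.1, 0.0, 81.9]
wrist_force: [-0.9, 0.4, 7.0]
opening: 0.0193
time: 38.05
ee_pos: [0.4671, -0.3108, 0.2668]
tcp_rot: [-90.4, 0.2, 81.9]
wrist_force: [0.5, -0.7, -0.4]
opening: 0.0189
[0.3218 0.0058 0.0068 0.0071 1.4301 0.002 ]
```

```bash
python3 -m crank '.05 0 .001 0 .14 0;.1 0 .002 0 .28 0;.15 0 .003 0 .42 0;.2 0 .004 0 .56 0;.25 0 .005 0 .7 0;.28 0 .006 0 .84 0;.3 0 .007 0 .98 0;.315 0 .007 0 1.12 0'
python3 -m crank '0 0 0 0 .14 0;0 0 0 0 .28 0;0 0 0 0 .31 0;0 0 0 0 .31 0;0 0 0 0 .31 0'
python3 - <<'E'
from h import *
print(go(.5055,.0085,.207,0))
E
```

```text
time: 38.85
ee_pos: [0.5031, 0.0048, 0.261]
tcp_rot: [-90.0, 0.1, 18.3]
wrist_force: [-0.1, -0.7, -1.2]
opening: 0.0191
time: 39.35
ee_pos: [0.5032, 0.0027, 0.2612]
tcp_rot: [-90.0, 0.1, 0.8]
wrist_force: [-0.6, 0.3, 0.0]
opening: 0.019
[ 0.0024  0.0542  0.0058  0.      0.0142 -0.001 ]
```

```bash
python3 -m crank '.0024 0 .0058 0 .014 0;.0024 .02 .0058 0 .014 0;.0024 .04 .0058 0 .014 0;.0024 .054 .0058 0 .014 0;.0024 .054 .0058 0 .014 0;.0024 .054 .0058 0 .014 0'
python3 - <<'E'
from h import *
print(go(.5055,.0085,.176,0))
E
```

```text
time: 39.95
ee_pos: [0.5058, 0.0087, 0.2081]
tcp_rot: [-90.0, 0.0, -0.1]
wrist_force: [-0.1, -0.4, 0.0]
opening: 0.019
[-0.0003  0.0321 -0.0002 -0.     -0.001  -0.0002]
```

```bash
python3 -m crank '0 .004 0 0 0 0;0 .008 0 0 0 0;0 .012 0 0 0 0;0 .015 0 0 0 0;0 .015 0 0 0 0'
python3 -m crank '0 .004 0 0 0 0;0 .008 0 0 0 0;0 .012 0 0 0 0;0 .015 0 0 0 0;0 .017 0 0 0 0;0 .017 0 0 0 0'
python3 -m crank '0 .001 0 0 0 0;0 .0015 0 0 0 0;0 .0015 0 0 0 0'
```

```text
time: 40.45
ee_pos: [0.5056, 0.0085, 0.1923]
tcp_rot: [-90.0, 0.0, -0.1]
wrist_force: [0.5, -0.9, -0.1]
opening: 0.0194
time: 41.05
ee_pos: [0.5058, 0.0085, 0.176]
tcp_rot: [-90.0, -0.0, -0.1]
wrist_force: [-1.5, -0.1, 0.8]
opening: 0.0189
time: 41.35
ee_pos: [0.5058, 0.0085, 0.1759]
tcp_rot: [-90.0, -0.1, -0.1]
wrist_force: [-4.6, -0.3, 12.3]
opening: 0.0188
```

Seated. Release and fetch the last one.

```bash
python3 -m crank '0 0 0 0 0 0;0 0 0 0 0 0' -.1
python3 -m crank '0 -.03 0 0 0 0;0 -.08 0 0 0 0;0 -.1 0 0 0 0;0 -.1 0 0 0 0' -.2
python3 -m crank '-.01 0 -.05 0 -.14 0;-.03 0 -.1 0 -.28 0;-.05 0 -.15 0 -.42 0;-.07 0 -.2 0 -.56 0;-.09 0 -.25 0 -.7 0;-.1 0 -.3 0 -.84 0;-.1 0 -.31 0 -.98 0;-.1 0 -.31 0 -1.12 0' -.3 40
python3 -m crank '0 0 0 0 -.14 0;0 0 0 0 -.28 0;0 0 0 0 -.3 0;0 0 0 0 -.3 0;0 0 0 0 -.3 0'
python3 - <<'E'
from h import *
print(go(.4068,-.3011,.14,81.8))
E
```

```text
time: 41.55
ee_pos: [0.5059, 0.0085, 0.1742]
tcp_rot: [-90.0, -0.0, -0.1]
wrist_force: [-0.1, 0.2, -0.9]
opening: 0.0463
time: 41.95
ee_pos: [0.5068, 0.0085, 0.2773]
tcp_rot: [-90.0, -0.3, -0.1]
wrist_force: [-0.1, -0.3, 0.4]
opening: 0.0511
time: 42.75
ee_pos: [0.4041, -0.3042, 0.2725]
tcp_rot: [-89.9, 0.0, 61.2]
wrist_force: [0.0, 0.1, -0.0]
opening: 0.0556
time: 43.25
ee_pos: [0.4055, -0.3012, 0.2738]
tcp_rot: [-90.0, -0.0, 78.1]
wrist_force: [-0.6, 0.1, -0.6]
opening: 0.0556
[ 0.0003  0.1338 -0.0013 -0.0006 -0.0648  0.0003]
```

```bash
python3 -m crank '0 .03 -.0013 0 -.065 0;0 .07 -.0013 0 -.065 0;0 .1 -.0013 0 -.065 0;0 .134 -.0013 0 -.065 0;0 .134 -.0013 0 -.065 0;0 .134 -.0013 0 -.065 0'
python3 -m crank '0 .03 0 0 0 0;0 .055 0 0 0 0;0 .069 0 0 0 0;0 .073 0 0 0 0;0 .073 0 0 0 0;0 .073 0 0 0 0;0 .073 0 0 0 0'
python3 -m crank '0 0 0 0 0 0;0 0 0 0 0 0;0 0 0 0 0 0;0 0 0 0 0 0;0 0 0 0 0 0;0 0 0 0 0 0' 1 40
python3 -m crank '0 -.01 0 0 0 0;0 -.03 0 0 0 0;0 -.07 0 0 0 0;0 -.12 0 0 0 0;0 -.17 0 0 0 0;0 -.195 0 0 0 0;0 -.195 0 0 0 0' 1 60
python3 - <<'E'
from h import *
print(go(.503,-.092,.26,0))
E
```

```text
time: 43.85
ee_pos: [0.4067, -0.3014, 0.1409]
tcp_rot: [-90.0, -0.0, 81.9]
wrist_force: [-0.2, 0.1, 1.1]
opening: 0.0558
time: 44.55
ee_pos: [0.4073, -0.3021, 0.0686]
tcp_rot: [-90.1, 0.1, 82.0]
wrist_force: [0.1, -0.5, -0.0]
opening: 0.0556
time: 45.15
ee_pos: [0.4069, -0.3018, 0.0677]
tcp_rot: [-90.0, 0.0, 82.0]
wrist_force: [-0.4, 1.6, 5.7]
opening: 0.0196
time: 45.85
ee_pos: [0.4076, -0.3023, 0.2668]
tcp_rot: [-90.3, 0.2, 82.0]
wrist_force: [0.1, -1.0, -0.2]
opening: 0.0191
[ 2.2160e-01  6.5000e-03 -6.5100e-02  6.6000e-03  1.4306e+00  1.4000e-03]
```

```bash
python3 -m crank '.03 0 -.01 0 .14 0;.06 0 -.02 0 .28 0;.1 0 -.03 0 .42 0;.13 0 -.04 0 .56 0;.16 0 -.05 0 .7 0;.19 0 -.06 0 .84 0;.22 0 -.065 0 .98 0;.22 0 -.065 0 1.12 0'
python3 -m crank '0 0 0 0 .14 0;0 0 0 0 .28 0;0 0 0 0 .31 0;0 0 0 0 .31 0;0 0 0 0 .31 0'
python3 - <<'E'
from h import *
print(go(.503,-.092,.208,0))
E
```

```text
time: 46.65
ee_pos: [0.5023, -0.0901, 0.261]
tcp_rot: [-89.9, 0.1, 17.6]
wrist_force: [-0.3, -0.7, -0.8]
opening: 0.0186
time: 47.15
ee_pos: [0.5016, -0.0929, 0.2616]
tcp_rot: [-90.0, 0.1, 0.1]
wrist_force: [0.5, -0.7, -0.2]
opening: 0.0189
[ 0.0014  0.0536  0.0008 -0.0002  0.0019 -0.0011]
```

```bash
python3 -m crank '.0014 0 .001 0 .002 0;.0014 .02 .001 0 .002 0;.0014 .04 .001 0 .002 0;.0014 .054 .001 0 .002 0;.0014 .054 .001 0 .002 0;.0014 .054 .001 0 .002 0'
python3 -m crank '0 .004 0 0 0 0;0 .008 0 0 0 0;0 .012 0 0 0 0;0 .015 0 0 0 0;0 .015 0 0 0 0'
python3 - <<'E'
from h import *
print(go(.503,-.092,.176,0),state()[0]['wrist_force'])
E
```

```text
time: 47.75
ee_pos: [0.5032, -0.0919, 0.2086]
tcp_rot: [-90.0, 0.0, -0.1]
wrist_force: [-0.1, -0.2, -0.0]
opening: 0.019
time: 48.25
ee_pos: [0.5031, -0.0919, 0.1928]
tcp_rot: [-90.0, 0.0, -0.1]
wrist_force: [-0.1, 0.1, -0.0]
opening: 0.0192
[-0.0001  0.0168 -0.0001 -0.0001 -0.0014 -0.0007] [-0.13481073  0.11477691 -0.03153452]
```

```bash
python3 -m crank '0 .004 0 0 0 0;0 .008 0 0 0 0;0 .012 0 0 0 0;0 .015 0 0 0 0;0 .0172 0 0 0 0;0 .0185 0 0 0 0;0 .0185 0 0 0 0;0 .0185 0 0 0 0'
python3 -m crank '0 0 0 0 0 0;0 0 0 0 0 0' -.1
python3 -m crank '0 -.03 0 0 0 0;0 -.08 0 0 0 0;0 -.13 0 0 0 0;0 -.15 -.05 0 0 0;0 -.15 -.1 0 0 0;0 -.15 -.15 0 0 0;0 -.15 -.2 0 0 0;0 -.15 -.2 0 0 0' -.2
python3 -m crank '0 0 -.05 0 0 0;0 0 -.1 0 0 0;0 0 -.1 0 0 0'
python3 - <<'E'
from snap import *
snap('w9')
t=vision.camera('top')[:,:,::-1];s=vision.camera('side')[:,:,::-1]
a=cv2.resize(t[130:320,100:430],None,fx=1.8,fy=1.8,interpolation=cv2.INTER_CUBIC)[:,:594]; b=cv2.resize(s[120:300,190:400],None,fx=1.4,fy=1.4,interpolation=cv2.INTER_CUBIC)
cv2.imwrite('pics/fin_t.png',cv2.convertScaleAbs(a,alpha=1.5))
cv2.imwrite('pics/fin_s.png',cv2.convertScaleAbs(cv2.resize(s[110:400,180:400],None,fx=2.05,fy=2.05,interpolation=cv2.INTER_CUBIC),alpha=1.5))
E
```

```text
time: 49.05
ee_pos: [0.5032, -0.0919, 0.1758]
tcp_rot: [-90.0, -0.1, -0.1]
wrist_force: [-3.8, 1.2, 7.2]
opening: 0.019
time: 49.25
ee_pos: [0.5033, -0.0919, 0.1747]
tcp_rot: [-90.0, -0.0, -0.1]
wrist_force: [0.1, 0.7, 0.0]
opening: 0.0459
time: 50.05
ee_pos: [0.5025, -0.2967, 0.3229]
tcp_rot: [-90.0, 0.1, -0.3]
wrist_force: [1.8, 0.0, 0.7]
opening: 0.051
time: 50.35
ee_pos: [0.5024, -0.3966, 0.3212]
tcp_rot: [-89.9, 0.2, -0.3]
wrist_force: [1.0, 0.1, -1.0]
opening: 0.0512
```

View pics/fin_t.png

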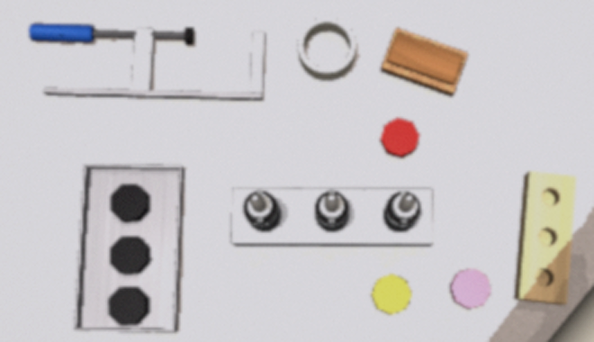

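View pics/fin_s.png

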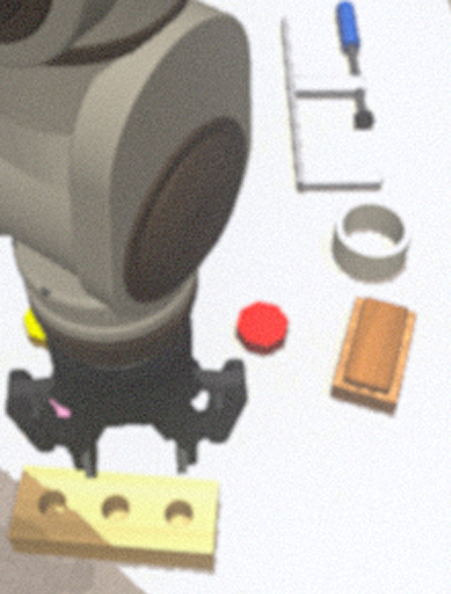

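```bash
python3 -m crank '-.05 0 .05 0 0 0;-.1 0 .1 0 0 0;-.15 0 .15 0 0 0;-.15 0 .2 0 0 0;-.15 0 .25 0 0 0;-.15 0 .3 0 0 0;-.15 0 .35 0 0 0;-.15 0 .4 0 0 0'
python3 -m crank '0 0 .05 0 0 0;0 0 .1 0 0 0;0 0 .15 0 0 0;0 0 .18 0 0 0;0 0 .18 0 0 0'
python3 - <<'E'
from snap import *
im,c=snap('w10'); u,v=proj('wrist',[.43,.31,.026],c).astype(int); print(u,v,state()[0]['ee_pos'])
y0,x0=max(0,v-100),max(0,u-130); cv2.imwrite('pics/w10c.png',cv2.convertScaleAbs(cv2.resize(im[y0:v+100,x0:u+130],None,fx=2.8,fy=2.8,interpolation=cv2.INTER_CUBIC),alpha=1.7))
E
```

```text
time: 51.3
ee_pos: [0.3531, -0.0395, 0.3256]
tcp_rot: [-90.0, -0.2, -0.0]
wrist_force: [2.3, 0.3, 0.1]
opening: 0.0513
time: 51.8
ee_pos: [0.3535, 0.1415, 0.3249]
tcp_rot: [-89.9, -0.0, 0.3]
wrist_force: [0.1, -0.4, 0.2]
opening: 0.0512
339 45 [0.35365511 0.13987582 0.32507211]
```

View pics/w10c.png

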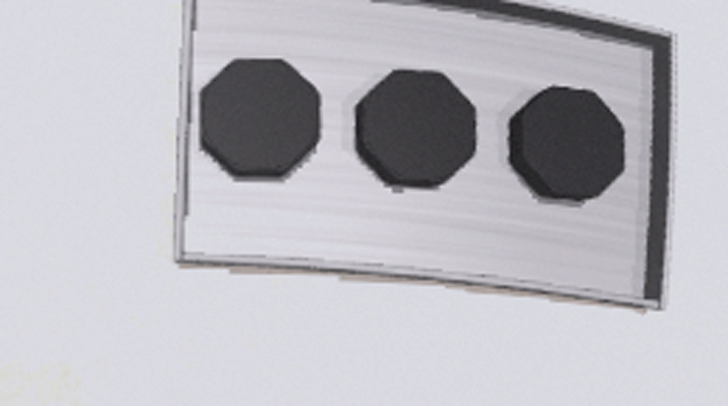

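```bash
python3 -c "
from workcell import bot
print(bot.job_done())"
```

```text
the job is handed in; nothing more can be done
None
```

The job is done and handed in after about 52 s of robot time. All three cartridges had caps. I broke each one loose, spun it off and laid it in the tray, then fitted a nozzle into every outlet.

- **Caps:** the last wrist picture shows all three lying flat in the tray. The cap nearest the robot is close to the end wall but clear of it. The tray was found shifted by about 25 mm in x and 18 mm in y before the second cap was placed, so I re-measured it first.
- **Nozzles:** each one went in freely and pressed down with 7–12 N at the height where its flange should meet the rim. The last top view shows all three standing in their outlets and the rack empty.
- **Bystanders:** the tape, sanding block and clamp look unmoved.
- **Limits of the checks:**
    - The arm hid the stand in the last side view. Full seating therefore rests on heights, forces and the top view.
    - I drove the second cap's approach the wrong way once over the tray area, with no contact.
    - The wrist camera's first reading of the outlet at the +y end disagreed by about 12 mm. It was taken at the picture's edge, so I did not use it.

No other checks failed.

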